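# Vent a sealed parts case in its carton

## Robot

A 7-joint arm with a two-finger parallel gripper is mounted at the origin on the work surface. World frame = base frame: x ahead of the robot, y to its left, z up, the work surface at z = 0. Lengths are in m, angles in rad, forces in N, time in s.
With the tool pointing down it reaches from about 0.35 to 0.9 m from the base axis. Payload 8.1 kg.
Tool frame: the origin (TCP) lies midway between the tips of the shut fingers; the grasp point (between the pads) lies 19 mm behind it; z points along the fingers, x is the direction in which the jaws open and shut, and the axes are right-handed (so a half turn about z gives the same grasp; the last joint's range is limited). The gripper opens to 92 mm and grips with 3 to 60 N. Pads are 19 mm wide; open, the fingers measure 130 mm over their backs; the gripper's body (75 mm by 190 mm) begins 47 mm behind the grasp point.
Start: joints at [-1.305, 0.434, 0.025, 1.573, -0.012, 1.134, -0.075], TCP at [0.225, 0.583, 0.227] pointing down, gripper open.
Joint ranges: [-2.62, 2.62], [-0.44, 2.09], [-1.27, 1.32], [0.08, 2.57], [-1.32, 4.46], [0.12, 2], [-2.74, 2.74]. Speed limits (rad/s): [2.22, 2.22, 3.01, 3.01, 3.14, 3.14, 3.14].

## Interface

Orientations are given as a rotation vector (axis times angle).
In Python, from cell import arm gives the robot as it stands. The module is installed in compiled form; this text tells all that it offers.
- The arm moves only by the tool play_rows, never from a script. Its argument "motion" is a list of rows, each a list of 7 numbers: the gripper's target within -1 to 1 (fully open at 1, half-way at 0, shut at -1), then the shift along the tool's x, y, z in mm, then the turn, a rotation vector about the tool's x, y, z in rad. In form: [[claw, tx, ty, tz, ax, ay, az], ...]. A call has 1 to 10 rows; each row is the pose to reach, as a shift and turn from the pose measured when the call began, along the tool's axes at that moment; what a row does not reach only later rows make up. A row lasts 1/10 s, in which the tool goes at most 50 mm and 8.59 degrees, less where a joint would pass 70% of its speed; a pose out of reach is approached as far as the arm can. A call with a gripper value outside its range is refused whole. The fingers move at their own pace and stop on an object; "force" is the grip in N (left out, the last holds). Time passes only in rows, so rows that repeat a pose let the fingers close. It gives the time, the measured TCP pose, the force and the opening at its end, in the units of the state.
- arm.observe(): the state, without advancing time (a new reading comes with each control period).
- arm.get_image(name): name is "scene" or "top" or "wrist"; returns a dict with "img" (480x640x3 uint8, blue, green, red), "depth" (480x640 float32, m along the optical axis (not along the pixel's ray), 0 where there is no reading), "K" (3x3 intrinsics, pixels), "rvec" (rotation vector, rad) and "tvec" (3), from world to camera coordinates, as OpenCV has them. Camera axes: x right, y down, z forward; pixel columns grow to the right and rows downward; lengths in m; the calibration is good to about 2 mm. A picture is of the moment at which its call begins.
- arm.sign_off(): hands the job in, once; it reports no verdict.
Trained networks look in a picture, given as the dict that the camera call returned (one of the last four; its "shot" number tells which), for a name from the list of things; names that differ only in an ending like _2 or _b are one class to them, and where a whole thing is asked for, a point or a joint stands for the part that bears it (a point fixed in the world has none). Each returns a list of dicts, best first, with "score" (0 to 1); they miss things now and then, are a little off and sometimes report something else, mostly with a low value. They report only what shows in the picture. A call takes as long as a camera call. They do not tell look-alikes from the thing itself.
- arm.look_for(picture, query): "box" ([left, top, width, height] as shares, 0 to 1, of the picture: columns of its width, rows of its height, round what is visible of it).
The state is a dict: "clock": time; "joints": joint angles; "dq": joint speeds; "joint_efforts": joint torques, N m; "position": TCP position; "ee_rot": TCP orientation; "force": force on the tool from outside, world axes, zero at the start; "ft_torque": the same for the moment, N m; "width": opening from 0.0 (shut) to 1.0 (fully open).
Only numpy, scipy, OpenCV 4.12 (cv2) and the standard library are available. Lean on these libraries where they do the work, as an engineer would, in place of code of your own. Each camera call takes 0.05 s, during which the arm holds its last target. There are 200 camera calls.

## Task

Swing both flaps of the shipping carton open, well past upright, then pull the handle of the blue case inside straight up until its lid breaks free of the sticky seal, and hold the lid slightly open to vent it: level, over its case, about 20 mm above its closed position, never letting it fly up past about 45 mm. Finish while still holding the lid there by its handle, with nothing else supporting it and the gripper clear of the carton, and leave the other things on the bench and in the carton where they are.

Things in the scene. Friction and masses are not known exactly. Their poses are not given: they have to be found in the camera images.
- carton: brown cardboard shipping carton, immovable, 280 mm along its x, 208 mm along its y, rim 140 mm above the bench, walls 4 mm. Origin: centre of its underside. z up. A folded-down end flap 4 mm thick hangs outside each x end. Its floor inside is a dark foam bed, top 16 mm above the bench
- flap_left (a joint): cardboard flap hinged along the carton's +y rim, 274 mm long along carton x, 68 mm from hinge to free edge (the two leave a gap between them), 4 mm thick. 0 = closed level over the carton, 1.57 = upright, stop at 2.8 (folded outwards). Starts part open (0.95 to 1.3), leaning inwards, stays where it is left; about 1 N at its edge moves it
- flap_right (a joint): the same flap on the carton's -y rim; mirror image, same values
- flap_left_edge (a point): middle of the free edge of the left flap
- flap_right_edge (a point): middle of the free edge of the right flap
- flap_left_hinge (a point): middle of the left flap's hinge line, which runs along carton x, 142 mm above the bench, 102 mm to +y of the carton's middle
- flap_right_hinge (a point): middle of the right flap's hinge line, 142 mm above the bench, 102 mm to -y of the carton's middle
- case: blue steel case fixed on the foam in the carton, 170 mm along its x, 130 mm along its y, rim 70 mm above its underside. Origin: centre of its underside, 16 mm above the bench, near the carton's middle (up to 25 mm off); axes nearly those of the carton (within 0.06 rad), z up
- lid: loose blue plug lid on the case, 0.3 kg, 176 x 136 mm (x, y), plate 12 mm thick, plug 6 mm deep below. Origin: centre of the plate's underside, 70 mm above the case's origin when shut; axes as the case's. Sprung red seal strips grip the plug: 14 to 20 N straight up at the handle frees it; the resistance is suddenly gone once 5 mm up, then only its weight remains. Let go, it falls back
- lid_handle (a point): grip point: middle of the steel bar handle on the lid, a round bar 12 mm in diameter and 70 mm long along the lid's y, on two end posts; its axis is 126 mm above the bench when shut, 28 mm above the lid's top and 40 mm above the lid's origin, over the lid's centre. Open space of at least 90 mm beside it to either side along lid x
- dry_can: small aluminium drying can, 32 mm in diameter, 45 mm high, loose on the foam inside the carton at its +x end; leave alone. Origin: centre of its underside
- neck_ring: loose steel ring, 60 mm outside, 36 mm inside, 22 mm high, beside the carton; leave alone. Origin: centre of its underside
- plunger: loose steel glass-mould plunger standing upright, 44 mm foot, 80 mm high, beside the carton; leave alone. Origin: centre of its underside
- paste_jar: white jar with yellow cap, 60 mm in diameter, 70 mm high, near the carton; leave alone. Origin: centre of its underside
- screwdriver: screwdriver lying on the bench; leave alone. Origin: on its underside, its x axis points to its tip
- brush: brush lying on the bench; leave alone. Origin: on its underside, x axis along it
- grinder: red hand grinder with steel nose lying on the bench, about 200 mm long; leave alone. Origin: on its underside, x axis along it
There are look-alikes about, which are no part of the job. Leave any orange or turquoise look-alike of the lid alone.

How it is judged:
On the way, in this order (a step that is already met when the one before it is completed fails the run):
1. both carton flaps are open past upright (over 100 degrees) (value of joint each of flap_left, flap_right above 1.75 rad), for 0.2 s.
2. the lid has broken free of its seal (z of lid in the frame of case above 0.082 m), for 0.1 s.
At the end, for the whole second after the job is handed in: fingers hold the lid by its handle (over 2 N, within 45 mm of the bar's middle), still, 12 to 30 mm above its closed height, within 20 mm of the case's middle, tilt under 10 degrees, lid and robot clear of case and carton, both flaps open over 100 degrees (all of step 1 and z of lid in the frame of case between 0.082 and 0.1 m and horizontal distance between lid and case below 0.02 m and angle between lid's own z axis and vertical below 0.17 rad and linear speed of lid below 0.02 m/s and contact force between the fingers and lid above 2 N and distance between the grasp point and lid_handle below 0.045 m and contact force between lid and case below 0.2 N and contact force between lid and carton below 0.2 N and contact force between each of the arm, the fingers and carton below 0.5 N); the arm keeps its last pose, push and grip.
It fails at once if the lid flew up more than 45 mm (z of lid in the frame of case above 0.117 m).
It fails at once if a bystander was moved more than 25 mm (distance of any of dry_can, neck_ring, plunger, paste_jar, screwdriver, brush, grinder from where it was at the start of the episode above 0.025 m).
It also fails if it takes over 48 s, if anything falls off the work surface, if the arm or the gripper's body presses on something with over 40 N, if the wrist force passes 120 N, or if a joint passes its speed limit or range.

## Working session

There is one attempt and no reset: what is moved stays moved. The work goes in short steps, Python scripts to look and compute and a tool call to move; the robot and the scene stay as the last step left them, time stands still between calls to the robot, and variables do not carry over. Pictures are saved under pics/ and viewed, on a budget of 10 in all, crops included, one or two more only if the job needs it, and the job is handed in when it is done.

Besides the shell and the picture viewer there is one more tool, called after "Emit:" in YAML: its name, and indented under it one key for each argument. play_rows: Moves the arm, as the interface text tells. Its arguments: {"type":"object","properties":{"motion":{"type":"array"},"force":{"type":"number"}},"required":["motion"]}

```bash
mkdir -p pics; cat > h.py <<'E'
import numpy as np, cv2
from cell import arm
def shot(n,f=None):
    p=arm.get_image(n)
    if f: cv2.imwrite('pics/'+f,p['img'])
    R=cv2.Rodrigues(np.array(p['rvec'],float))[0]; t=np.array(p['tvec'],float).ravel(); K=np.array(p['K'])
    v,u=np.mgrid[0:480,0:640]; d=p['depth']
    P=np.stack([(u-K[0,2])/K[0,0]*d,(v-K[1,2])/K[1,1]*d,d],-1)
    W=(P-t)@R; W[d==0]=np.nan
    return p,W,R,t,K
E
python3 - <<'E'
from h import *
print(arm.observe())
for n in('scene','top'):
    p,W,R,t,K=shot(n,n+'1.png'); print(n,'cam',-R.T@t)
    np.save(n+'W.npy',W)
    for q in('carton','lid','case','lid_handle','flap_left','flap_right','paste_jar','plunger','neck_ring'):
        for r in arm.look_for(p,q)[:3]:
            b=np.array(r['box'])*[640,480,640,480]; c=(b[:2]+b[2:]/2).astype(int)
            print(q,round(r['score'],2),b.astype(int),W[c[1],c[0]].round(3))
E
```

```text
{'clock': 0.0, 'joints': array([-1.30460622,  0.43523851,  0.02496601,  1.57405939, -0.0116195 ,
        1.13399795, -0.07507979]), 'dq': array([ 0.00062138, -0.00052472,  0.00098793, -0.00065944, -0.0009928 ,
        0.00073559, -0.00148565]), 'joint_efforts': array([ 3.75898862e-04, -6.67847872e+01,  9.84749347e-01, -3.14457572e+01,
       -6.07067370e-02,  4.29645984e-02,  1.51714930e-04]), 'position': array([0.2251687 , 0.58250096, 0.22594982]), 'ee_rot': array([ 2.59032550e+00,  1.77585680e+00, -1.90399572e-03]), 'force': array([-0.66705471,  0.05337666,  0.06053598]), 'ft_torque': array([0.01308214, 0.00101757, 0.05447636]), 'width': 1.0015250771684767}
scene cam [1.48061788 0.31371752 1.20754934]
carton 0.96 [307 206 121 152] [0.596 0.103 0.099]
lid 0.96 [426 209  73  61] [0.307 0.283 0.014]
lid 0.9 [329 238  74  72] [0.575 0.092 0.1  ]
lid 0.58 [155 235  75  69] [ 0.642 -0.341  0.021]
lid_handle 0.97 [424 211  79  60] [0.316 0.284 0.02 ]
lid_handle 0.95 [221 185  75  49] [ 0.384 -0.272  0.018]
lid_handle 0.86 [156 236  80  66] [ 0.638 -0.334  0.023]
flap_left 0.72 [155 166  2
[... 584 characters left out ...]
 [0.578 0.107 0.105]
lid 0.96 [157 277  88  80] [0.305 0.271 0.052]
lid 0.95 [375 258  78  73] [ 0.374 -0.268  0.026]
lid 0.94 [401 165  81  70] [ 0.621 -0.337  0.046]
case 0.57 [254 252  35   4] [0.472 0.105 0.02 ]
lid_handle 0.77 [243 181  55  72] [0.553 0.101 0.103]
lid_handle 0.76 [375 262  79  71] [ 0.365 -0.263  0.053]
lid_handle 0.71 [157 277  86  80] [0.305 0.274 0.051]
flap_left 0.92 [222 141  17 121] [0.574 0.194 0.167]
flap_right 0.82 [299 144  12 116] [0.573 0.015 0.19 ]
flap_right 0.53 [250 248  36   6] [0.47  0.104 0.087]
plunger 0.63 [201 188  22  19] [0.609 0.257 0.059]
neck_ring 0.81 [195 230  25  21] [0.506 0.275 0.001]
neck_ring 0.3 [506 249  35  80] [ 0.396 -0.546  0.023]
```

```bash
python3 - <<'E'
import cv2,numpy as np
a=cv2.imread('pics/scene1.png')[150:380,140:520]; b=cv2.imread('pics/top1.png')[110:380,130:560]
a=cv2.resize(a,(800,484)); cv2.imwrite('pics/s1c.png',a)
b=cv2.resize(b,(800,502)); cv2.imwrite('pics/t1c.png',b)
W=np.load('topW.npy')
# lid-top points & handle
for lo,hi in((.09,.106),(.118,.14)):
    m=(W[...,2]>lo)&(W[...,2]<hi)&(W[...,0]>.44)&(W[...,0]<.72)&(W[...,1]>.03)&(W[...,1]<.17)
    P=W[m]; print(lo,len(P),P.mean(0).round(3),np.median(P,0).round(3),P.min(0).round(3),P.max(0).round(3))
for s in ('top','scene'):
    W=np.load(s+'W.npy')
    m=(W[...,2]>.145)&(W[...,2]<.23)&(W[...,0]>.4)&(W[...,0]<.75)&(W[...,1]>-.05)&(W[...,1]<.25)
    P=W[m]
    for sd in(0,1):
        Q=P[(P[:,1]>.1)==sd]; print(s,sd,len(Q),Q.min(0).round(3),Q.max(0).round(3),Q.mean(0).round(3), 'dy/dz,dy/dx',np.linalg.lstsq(np.c_[Q[:,[0,2]],np.ones(len(Q))],Q[:,1],rcond=None)[0].round(3))
E
```

```text
0.09 3680 [0.56  0.099 0.099] [0.553 0.098 0.099] [0.468 0.03  0.09 ] [0.715 0.17  0.106]
0.118 389 [0.644 0.101 0.132] [0.712 0.101 0.132] [0.44  0.03  0.118] [0.72 0.17 0.14]
top 0 1350 [ 0.431 -0.003  0.145] [0.714 0.097 0.213] [0.573 0.012 0.18 ] dy/dz,dy/dx [-0.     0.334 -0.048]
top 1 1033 [0.432 0.121 0.145] [0.719 0.205 0.21 ] [0.573 0.187 0.181] dy/dz,dy/dx [ 0.003 -0.419  0.261]
scene 0 398 [ 0.438 -0.003  0.145] [0.723 0.093 0.214] [0.597 0.016 0.189] dy/dz,dy/dx [-0.01   0.258 -0.027]
scene 1 1664 [0.436 0.113 0.145] [0.722 0.205 0.21 ] [0.589 0.188 0.179] dy/dz,dy/dx [-0.001 -0.434  0.266]
```

View pics/s1c.png

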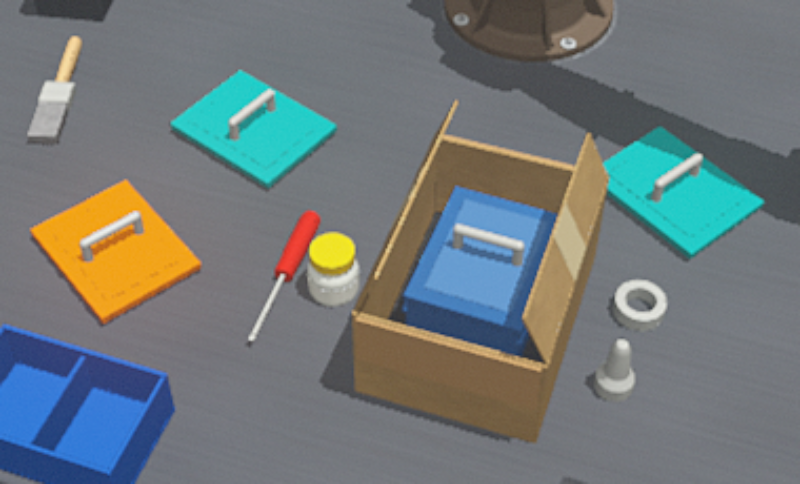

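View pics/t1c.png

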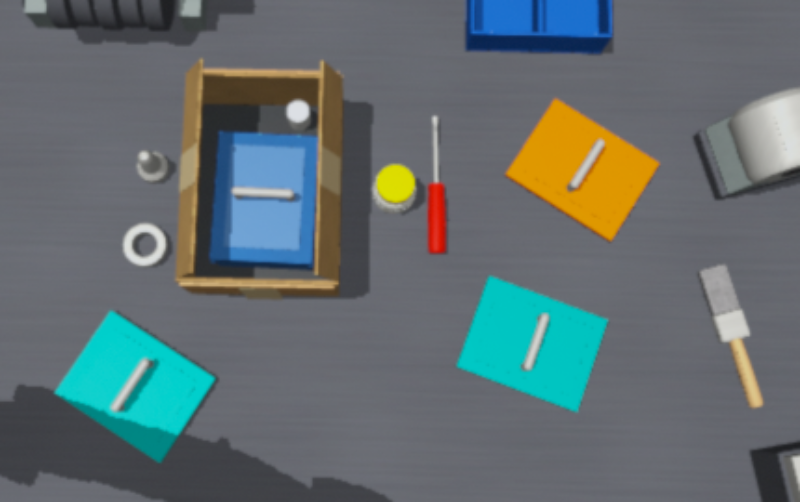

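The top view shows the carton (crop 185-340, 60-290) with both flaps leaning in. The blue lid's handle is at about (263,193) in that crop. The look-alikes are turquoise lids at (135,385) and (533,343) and an orange one at (583,170). I choose the blue lid inside the carton; both crops confirm it. The drying can is at (298,112), the jar at (395,187), and the plunger and ring to the left of the carton.

```bash
cat >> h.py <<'E'
from scipy.spatial.transform import Rotation as Ro
def go(x,y,z,yaw=0.):
    s=arm.observe(); R=Ro.from_rotvec(s['ee_rot']); T=Ro.from_euler('z',yaw)*Ro.from_matrix(np.diag([1,-1,-1.]))
    d=R.inv().apply(np.array([x,y,z])-s['position'])*1000
    print('clock',s['clock'],'pos',s['position'].round(4),'F',np.round(s['force'],1),'w',round(s['width'],3)); print('shift',d.round(1),'turn',(R.inv()*T).as_rotvec().round(3))
E
python3 - <<'E'
from h import *
W=np.load('topW.npy'); img=cv2.imread('pics/top1.png')
print(W[213:216,262:290:3].round(3))
go(.225,.583,.28); go(.56,.10,.28); go(.56,.10,.172)
E
```

```text
[[[0.557 0.121 0.132]
  [0.556 0.113 0.136]
  [0.557 0.106 0.134]
  [0.557 0.099 0.131]
  [0.558 0.092 0.13 ]
  [0.558 0.085 0.128]
  [0.557 0.077 0.136]
  [0.557 0.069 0.135]
  [0.558 0.062 0.131]
  [0.566 0.057 0.098]]

 [[0.554 0.12  0.135]
  [0.554 0.113 0.134]
  [0.555 0.106 0.129]
  [0.555 0.099 0.13 ]
  [0.555 0.092 0.13 ]
  [0.554 0.084 0.135]
  [0.555 0.077 0.135]
  [0.556 0.07  0.129]
  [0.555 0.062 0.134]
  [0.563 0.057 0.097]]

 [[0.552 0.121 0.129]
  [0.553 0.114 0.126]
  [0.553 0.106 0.13 ]
  [0.552 0.099 0.133]
  [0.553 0.092 0.128]
  [0.553 0.084 0.132]
  [0.553 0.077 0.133]
  [0.553 0.07  0.131]
  [0.554 0.063 0.127]
  [0.561 0.057 0.096]]]
clock 1.0 pos [0.2253 0.583  0.2267] F [-0.8  0.3 -0.3] w 0.997
shift [ -0.1  -0.3 -53.3] turn [-0.     0.     1.202]
clock 1.0 pos [0.2253 0.583  0.2267] F [-0.8  0.3 -0.3] w 0.997
shift [-329.8  486.3  -53.3] turn [-0.     0.     1.202]
clock 1.0 pos [0.2253 0.583  0.2267] F [-0.8  0.3 -0.3] w 0.997
shift [-329.8  486.3   54.7] turn [-0.     0.     1.202]
```

Emit:
play_rows:
  motion:
    - [-1,0,0,-55,0,0,0.13]
    - [-1,-30,45,-55,0,0,0.26]
    - [-1,-60,90,-55,0,0,0.39]
    - [-1,-90,135,-55,0,0,0.52]
    - [-1,-120,180,-55,0,0,0.65]
    - [-1,-150,222,-55,0,0,0.78]
    - [-1,-180,265,-55,0,0,0.91]
    - [-1,-210,310,-55,0,0,1.04]
    - [-1,-240,354,-55,0,0,1.17]
    - [-1,-265,390,-55,0,0,1.2]

```text
clock: 2.0
position: [0.4821, 0.2115, 0.2821]
ee_rot: [-3.141, 0.004, -0.001]
force: [0.4, 1.0, -0.0]
width: 0.178
```

```bash
python3 - <<'E'
from h import *
go(.56,.10,.28); go(.56,.10,.172);
E
```

```text
clock 2.0 pos [0.4821 0.2115 0.2821] F [ 0.4  1.  -0. ] w 0.178
shift [ 78.2 111.3   2.1] turn [-0.001 -0.001 -0.003]
clock 2.0 pos [0.4821 0.2115 0.2821] F [ 0.4  1.  -0. ] w 0.178
shift [ 78.1 111.3 110.1] turn [-0.001 -0.001 -0.003]
```

Emit:
play_rows:
  motion:
    - [-1,40,55,2,0,0,0]
    - [-1,78,100,2,0,0,0]
    - [-1,78,111,40,0,0,0]
    - [-1,78,111,80,0,0,0]
    - [-1,78,111,110,0,0,0]
    - [-1,78,90,110,0,0,0]
    - [-1,78,65,110,0,0,0]
    - [-1,78,45,110,0,0,0]
    - [-1,78,25,110,0,0,0]
    - [-1,78,5,110,0,0,0]

```text
clock: 3.0
position: [0.5601, 0.2064, 0.1721]
ee_rot: [3.141, -0.005, 0.001]
force: [0.9, -2.8, -0.9]
width: 0.008
```

Emit:
play_rows:
  motion:
    - [-1,0,-20,0,0,0,0]
    - [-1,0,-40,0,0,0,0]
    - [-1,0,-40,0,0,0,0]

```text
clock: 3.3
position: [0.5597, 0.2504, 0.1719]
ee_rot: [-3.14, -0.002, -0.0]
force: [0.1, 1.2, 0.1]
width: 0.007
```

Emit:
play_rows:
  motion:
    - [-1,0,45,0,0,0,0]
    - [-1,0,90,0,0,0,0]
    - [-1,0,135,0,0,0,0]
    - [-1,0,180,0,0,0,0]
    - [-1,0,205,0,0,0,0]
    - [-1,0,225,0,0,0,0]
    - [-1,0,245,0,0,0,0]
    - [-1,0,265,0,0,0,0]
    - [-1,0,285,0,0,0,0]
    - [-1,0,300,0,0,0,0]

```text
clock: 4.3
position: [0.5599, -0.0514, 0.1716]
ee_rot: [-3.14, -0.0, -0.001]
force: [0.3, 0.1, -0.4]
width: 0.004
```

Emit:
play_rows:
  motion:
    - [0.3,0,0,0,0,0,0]
    - [1,-10,-50,-20,0,0,0]
    - [1,-10,-100,-60,0,0,0]
    - [1,-10,-142,-100,0,0,0]
    - [1,-10,-142,-100,0,0,0]
    - [1,-10,-142,-100,0,0,0]

```text
clock: 4.9
position: [0.5508, 0.0956, 0.2742]
ee_rot: [-3.137, -0.011, -0.007]
force: [0.8, -0.7, -0.4]
width: 0.474
```

```bash
python3 - <<'E'
from h import *
go(.555,.093,.112)
p,W,R,t,K=shot('wrist','w1.png')
m=(W[...,2]>.117)&(W[...,2]<.14)&(abs(W[...,0]-.555)<.03)&(abs(W[...,1]-.093)<.05)
P=W[m];print('handle',len(P),P.mean(0).round(4),P.min(0).round(3),P.max(0).round(3),'dx/dy',np.polyfit(P[:,1],P[:,0],1).round(3))
m=(W[...,2]>.09)&(W[...,2]<.104)
P=W[m];print('lid',len(P),np.percentile(P,[1,50,99],axis=0).round(3))
b=p['img']; 
p,W,R,t,K=shot('top')
for lo,hi in((-.1,.02),(.18,.32)):
    m=(W[...,2]>.146)&(W[...,2]<.23)&(W[...,0]>.44)&(W[...,0]<.48)&(W[...,1]>lo)&(W[...,1]<hi)
    Q=W[m];print(len(Q),np.percentile(Q,[2,98],axis=0).round(3))
cv2.imwrite('pics/wt.png',np.hstack([cv2.resize(b,(400,300)),cv2.resize(p['img'][130:280,170:370],(400,300))]))
E
```

```text
clock 4.9 pos [0.5508 0.0956 0.2742] F [ 0.8 -0.7 -0.4] w 0.474
shift [  3.5   3.3 162.2] turn [-0.004 -0.004  0.007]
handle 1466 [0.5586 0.1009 0.1295] [0.552 0.059 0.117] [0.565 0.139 0.132] dx/dy [0.025 0.556]
lid 31504 [[0.441 0.034 0.092]
 [0.559 0.11  0.097]
 [0.714 0.201 0.103]]
420 [[ 0.441 -0.062  0.147]
 [ 0.479 -0.003  0.173]]
234 [[0.441 0.236 0.158]
 [0.479 0.264 0.175]]
```

View pics/wt.png

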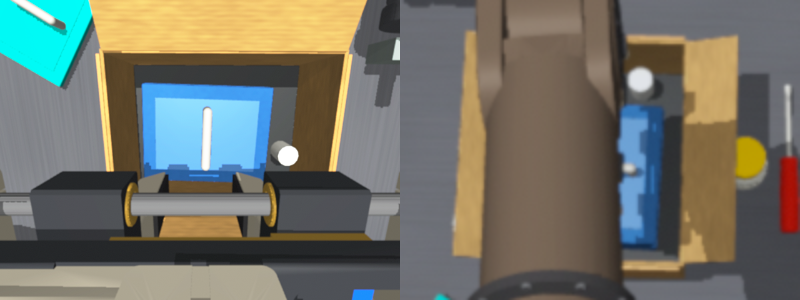

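Emit:
play_rows:
  motion:
    - [1,6,0,30,0,0,0.005]
    - [1,6,-1,60,-0.004,-0.004,0.015]
    - [1,6,-1,90,-0.004,-0.004,0.025]
    - [1,6,-1,115,-0.004,-0.004,0.03]
    - [1,6,-1,130,-0.004,-0.004,0.03]
    - [1,6,-1,130,-0.004,-0.004,0.03]

```text
clock: 5.6
position: [0.5533, 0.09, 0.1385]
ee_rot: [3.136, -0.048, -0.014]
force: [-0.2, 0.4, 0.4]
width: 0.995
```

```bash
python3 - <<'E'
from h import *
go(.557,.097,.108,-.025)
p,W,R,t,K=shot('wrist','w2.png')
m=(W[...,2]>.115)&(W[...,2]<.14)&(abs(W[...,0]-.555)<.02)&(abs(W[...,1]-.097)<.05)
P=W[m];print('handle',len(P),np.median(P,0).round(4),P.min(0).round(3),P.max(0).round(3),'dx/dy',np.polyfit(P[:,1],P[:,0],1).round(3))
E
```

```text
clock 5.6 pos [0.5533 0.09   0.1385] F [-0.2  0.4  0.4] w 0.995
shift [ 3.8 -7.3 30.4] turn [ 0.006  0.009 -0.006]
handle 3436 [0.5587 0.1117 0.1298] [0.552 0.059 0.115] [0.565 0.14  0.133] dx/dy [0.024 0.556]
```

View pics/w2.png

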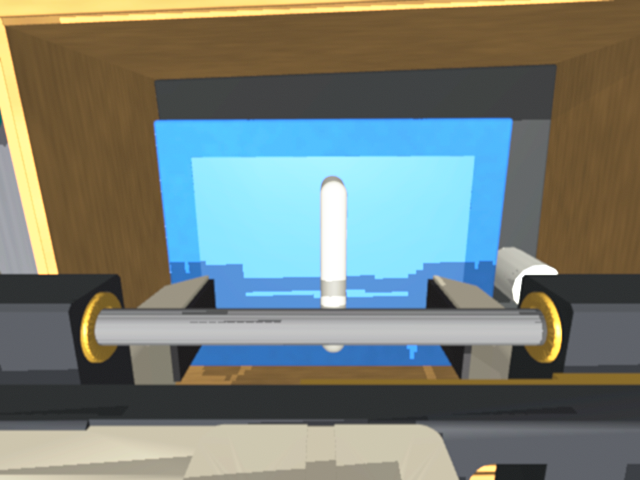

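Emit:
play_rows:
  force: 50
  motion:
    - [1,5,-9,10,0.006,0.009,-0.006]
    - [1,5,-9,22,0.006,0.009,-0.006]
    - [1,5,-9,30,0.006,0.009,-0.006]
    - [1,5,-9,30,0.006,0.009,-0.006]
    - [-1,5,-9,30,0.006,0.009,-0.006]
    - [-1,5,-9,30,0.006,0.009,-0.006]
    - [-1,5,-9,30,0.006,0.009,-0.006]
    - [-1,5,-9,30,0.006,0.009,-0.006]
    - [-1,5,-9,30,0.006,0.009,-0.006]
    - [-1,5,-9,30,0.006,0.009,-0.006]

```text
clock: 6.65
position: [0.5595, 0.099, 0.1101]
ee_rot: [-3.14, 0.038, -0.004]
force: [0.2, 0.7, -0.0]
width: 0.525
```

Emit:
play_rows:
  motion:
    - [-1,0,0,0,0,0,0]
    - [-1,0,0,0,0,0,0]
    - [-1,0,0,0,0,0,0]
    - [-1,0,0,0,0,0,0]

```text
clock: 7.05
position: [0.5594, 0.0991, 0.1101]
ee_rot: [-3.14, 0.038, -0.004]
force: [1.1, -0.9, 0.7]
width: 0.175
```

Emit:
play_rows:
  motion:
    - [-1,0,0,0,0,0,0]
    - [-1,0,0,0,0,0,0]
    - [-1,0,0,0,0,0,0]
    - [-1,0,0,-1,0,0,0]
    - [-1,0,0,-2,0,0,0]
    - [-1,0,0,-2,0,0,0]

```text
clock: 7.65
position: [0.559, 0.0988, 0.1108]
ee_rot: [-3.141, 0.038, -0.002]
force: [4.3, -0.0, -18.3]
width: 0.116
```

Emit:
play_rows:
  motion:
    - [-1,0,0,-1,0,0,0]
    - [-1,0,0,-2,0,0,0]
    - [-1,0,0,-3,0,0,0]
    - [-1,0,0,-4,0,0,0]
    - [-1,0,0,-5,0,0,0]

```text
clock: 8.15
position: [0.559, 0.0989, 0.1163]
ee_rot: [-3.141, 0.038, -0.002]
force: [-0.8, -0.2, -3.8]
width: 0.112
```

Emit:
play_rows:
  motion:
    - [-1,0,0,-3,0,0,0]
    - [-1,0,0,-6,0,0,0]
    - [-1,0,0,-9,0,0,0]
    - [-1,0,0,-12,0,0,0]
    - [-1,0,0,-14,0,0,0]
    - [-1,0,0,-14,0,0,0]
    - [-1,0,0,-14,0,0,0]
    - [-1,0,0,-14,0,0,0]

```text
clock: 8.95
position: [0.5588, 0.0988, 0.1302]
ee_rot: [-3.141, 0.038, -0.001]
force: [-0.2, 0.3, -3.9]
width: 0.119
```

```bash
python3 - <<'E'
from h import *
s=arm.observe();print(s['position'],s['force'],s['width'],s['ft_torque'])
p,W,R,t,K=shot('scene')
m=(W[...,2]>.085)&(W[...,2]<.14)&(abs(W[...,0]-.62)<.02)&(abs(W[...,1]-.1)<.05)
P=W[m];print('lid top',len(P),np.median(P,0).round(4))
w,Ww,*_=shot('wrist')
m=(Ww[...,2]>.085)&(Ww[...,2]<.128)&(abs(Ww[...,0]-.56)<.08)&(abs(Ww[...,1]-.1)<.065)
P=Ww[m];c=np.linalg.lstsq(np.c_[P[:,:2],np.ones(len(P))],P[:,2],rcond=None)[0];print('lid plane',len(P),np.median(P,0).round(4),c.round(3))
cv2.imwrite('pics/f.png',np.hstack([cv2.resize(p['img'][190:370,290:530],(400,300)),cv2.resize(w['img'],(400,300))]))
E
```

```text
[0.55883263 0.09883097 0.13019089] [-0.16888107  0.26627619 -3.91799692] 0.11926031546188062 [-0.05432831  0.08659785 -0.01338306]
lid top 626 [0.6214 0.1005 0.1202]
lid plane 46440 [0.5643 0.1385 0.1177] [-0.002 -0.005  0.12 ]
```

View pics/f.png

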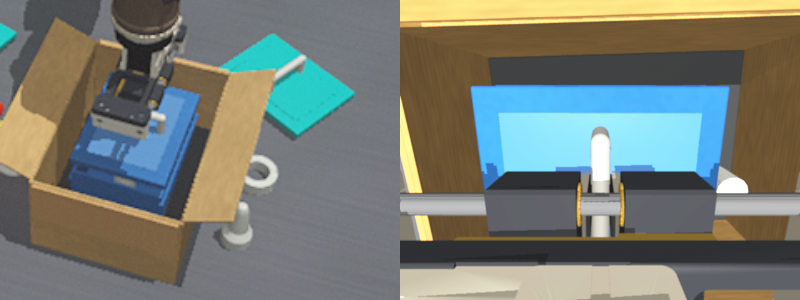

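The picture shows the lid raised about 20 mm and level, held by its handle at (160,122) in the left half. Both flaps are wide open and the bystanders are in place. I'm handing in.

```bash
python3 -c "
from cell import arm
print(arm.sign_off(), arm.observe()['position'])"
```

```text
the job is handed in; nothing more can be done
the job is handed in; nothing more can be done
```

The job is handed in, with the arm holding the lid about 20 mm open by its handle. `sign_off` gives no verdict, so success is judged only by my own checks.

**Flaps:** I pushed both outward with the closed fingers. The depth image put both free edges outside the carton, at y ≈ 0.264 and -0.062 m and z ≈ 0.17 m. That is about 2.6 rad each, well past upright.

**Lid:** I gripped the bar at 50 N and pulled straight up about 1 mm at a time. The seal let go after the pull had shown about 18 N. The tool rose only 6 mm in that step, so the lid did not fly up.

**Last checks at about 9 s:**
- **Height:** The lid top read 0.118 m in the wrist camera and 0.120 m in the scene camera, against 0.098 m when shut. That is 20 to 22 mm up.
- **Level:** Tilt was under 0.01 rad.
- **Load:** The wrist force was -3.9 N vertical with almost nothing sideways. That is close to the lid's own weight (about 3 N), so nothing else is supporting it.
- **Grip:** The fingers were closed on the bar at about 11 mm, against its 12 mm diameter.

No check failed. The bystanders I could see in the final picture (ring, plunger and drying can) looked undisturbed, but I did not measure their positions again.

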